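# Gauge the inside depth of a canister and clamp the reading

## Task

Take the inside depth of the steel canister with the depth gauge: swing the gauge's arm home against its stop over the canister, then lower the rod by its knob until its foot rests gently on the mat at the bottom, without squashing it. Then close the clamp lever fully so that the rod stays locked in touch with the mat, and leave the other things on the counter alone.

Things in the scene. Friction and masses are not known exactly. Their poses are not given: they have to be found in the camera images.
- gauge: bench depth gauge, fixed to the counter: dark steel base plate 220 x 150 x 10 mm carrying a round steel column. Origin: centre of the plate's underside; x runs from the canister towards the column, z up. The column's axis is at x = +65 mm, y = 0; the steel canister stands on the plate with its axis at x = -45 mm, y = 0
- swing (a joint): the gauge's aluminium swing arm, turning about the upright column: 0 = home against its hard stop, with the rod exactly over the canister's axis; positive (counter-clockwise from above) = swung away to the gauge's -y side, at most 1.3 rad. Stays where it is left (friction about 0.12 N m, i.e. 1 N at the rod). The arm is 28 mm high, z 118 to 146 mm above the counter
- hinge (a point): top of the column, on the axis of the swing arm, 146 mm above the counter
- rod (a joint): the depth rod, a 10 mm square steel bar with scale marks that slides straight down through the arm's head, 110 mm from the column's axis: 0 = fully up (foot 105 mm above the counter), grows downward (m), at most 0.095. It does not fall: slide friction about 4 N against a weight of 1.4 N, so pushing it down takes some 3 N before the foot meets anything; let go, it stays, also against up to about 5 N from below
- knob (a point): middle of the round black knob, 26 mm in diameter and 24 mm high, on top of the rod, to be gripped from above; 177 mm above the underside of the foot. Nothing else is beside it at its height, and the arm's top stays at least 40 mm below it
- foot: the round steel foot at the rod's lower end, 16 mm in diameter and 6 mm high; origin at the centre of its underside. It must meet the canister's floor, never with more than 12 N
- jar_rim (a point): centre of the mouth of the open steel canister: 76 mm outside and 70 mm inside diameter, 75 mm high, rim 85 mm above the counter, fixed. Its inside floor, covered by a dark rubber mat, lies at an unknown depth of 28 to 60 mm below the rim, another one each time. The mat gives about 1 mm for every 3 N
- clamp (a joint): the clamp lever of the rod, on top of the arm's head, turning about an upright pivot 18 mm in front of the rod (on the side away from the column): 0 = fully open, lever pointing to the arm's -y side; it closes clockwise seen from above (positive) until it points straight away from the column at 1.57 rad; stop at 1.6. A cam then presses on the rod; the last 0.6 rad goes stiffer, needing up to about 6 N at the pin. Closing pushes the swing arm towards its stop
- clamp_pin (a point): a point on the lever's upright black pin, 12 mm in diameter, 60 mm from the lever's pivot; the pin reaches from 152 to 207 mm above the counter, this point is on its axis, 188 mm above the counter
- lid: the canister's steel lid, 80 mm across, 26 mm high, beside the gauge; bystander, origin under its centre
- cup: small white cup, 62 mm across, 55 mm high, beside the gauge; bystander, origin under its centre
- spoon: steel spoon 140 mm long lying beside the gauge; bystander
- mug_a: white mug 80 mm across, 90 mm high; bystander, origin under its centre
- mug_b: white mug 80 mm across, 90 mm high; bystander, origin under its centre
- sugar: glass jar with metal cap, 84 mm across, 120 mm high; bystander, origin under its centre
- biscuits: flat cardboard box 60 x 150 x 45 mm; bystander, origin under its centre
- mill: dark wooden pepper mill, 52 mm across, 135 mm high; bystander, origin under its centre

How it is judged:
By the outcome, as a careful person would: the job done as asked, in the order asked, and still so for the second after the job is handed in, with the robot touching nothing.
It also fails if it takes over 66 s, if anything falls off the work surface, if the arm or the gripper's body presses on something with over 40 N, if the wrist force passes 120 N, or if a joint passes its speed limit or range.

## Robot

A 6-joint arm with a two-finger parallel gripper is mounted at the origin on the work surface. World frame = base frame: x ahead of the robot, y to its left, z up, the work surface at z = 0. Lengths are in m, angles in degrees, forces in N, time in s.
With the tool pointing down it reaches from about 0.35 to 0.775 m from the base axis. Payload 7.3 kg.
Tool frame: the origin (TCP) lies midway between the tips of the shut fingers; the grasp point (between the pads) lies 19 mm behind it (grasp_offset is the distance from the TCP to the grasp point, in m); z points along the fingers, y is the line along which they close (so a half turn about z gives the same grasp; the last joint's range is limited). The gripper opens to 92 mm and grips with 3 to 60 N. Pads are 19 mm wide; open, the fingers measure 130 mm over their backs; the gripper's body (75 mm by 190 mm) begins 47 mm behind the grasp point.
Start: joints at [-83.48, 19.595, 87.324, -0, 73.075, -8.365], TCP at [0.135, -0.507, 0.227] pointing down, gripper open.
Joint ranges: [-145.02, 145.02], [-44.19, 115.74], [2.07, 154.8], [-57.11, 237.11], [16.16, 152.29], [-177.93, 177.93]. Speed limits (degrees/s): [147.25, 147.25, 180, 180, 180, 180].

## Interface

Orientations are given as a 3x3 rotation matrix whose columns are the frame's x, y, z axes.
In Python, from cell import read_state, grab_frame, job_done, grasp_offset gives the robot as it stands.
- The arm moves only by the tool step_arm, never from a script. Its argument "increments" is a list of rows, each a list of 7 numbers: the opening, from 0 (shut) to 1 (fully open), then the shift along the tool's x, y, z in m, then the turn, a rotation vector about the tool's x, y, z in degrees. A call has exactly 10 rows; each row is the pose to reach, as a shift and turn from the pose commanded when the call began, along the tool's axes at that moment; what a row does not reach only later rows make up. A row lasts 1/8 s, in which the tool goes at most 62.5 mm and 10.7 degrees, less where a joint would pass 70% of its speed; a pose out of reach is approached as far as the arm can. A call with a gripper value outside its range is refused whole. The fingers move at their own pace and stop on an object; "newtons" is the grip in N (left out, the last holds). Time passes only in rows, so rows that repeat a pose let the fingers close, or fill a call up. It gives the time, the measured TCP pose, the force, the opening and the grip force at its end, in the units of the state.
- read_state(): the state, without advancing time (a new reading comes with each control period).
- grab_frame(name): name is "scene" or "top" or "wrist"; returns a dict with "color" (480x640x3 uint8, red, green, blue), "mtx" (3x3 intrinsics, pixels), "dist" ([k1, k2, p1, p2, k3] as OpenCV has them; the pictures are not rectified), "world_from_camera" (4x4, takes a point from camera to world coordinates). Camera axes: x right, y up, looking along -z (the intrinsics and any distortion apply to the point x, -y, -z); pixel columns grow to the right and rows downward; lengths in m; the calibration is good to about 2 mm. A picture is of the moment at which its call begins. There is no depth.
- job_done(): hands the job in; it is judged then, once.
The state is a dict: "t": time; "q": joint angles; "qvel": joint speeds; "joint_efforts": joint torques, N m; "ee_pos": TCP position; "eef_rot": TCP orientation; "ft_force": force on the tool from outside, world axes, zero at the start; "moment": the same for the moment, N m; "opening": finger opening in m; "finger_force": force on a finger pad.
Only numpy, scipy, OpenCV 4.12 (cv2) and the standard library are available. Lean on these libraries where they do the work, as an engineer would, in place of code of your own. Each camera call takes 0.05 s, during which the arm holds its last target. There are 200 camera calls.

## Working session

There is one attempt and no reset: what is moved stays moved. The work goes in short steps, Python scripts to look and compute and a tool call to move; the robot and the scene stay as the last step left them, time stands still between calls to the robot, and variables do not carry over. Pictures are saved under pics/ and viewed, at most 10 in all, crops included, and the job is handed in when it is done.

Besides the shell and the picture viewer there is one more tool, called after ">>>" as name(argument=value, ...) on one line, values as JSON. step_arm: Moves the arm, as the interface text tells. Its arguments: {"type":"object","properties":{"increments":{"type":"array","items":{"type":"array","items":{"type":"number"}}},"newtons":{"type":"number"}},"required":["increments"]}

```bash
mkdir -p pics; python3 - <<'E'
from cell import *
import cv2,numpy as np
for n in("scene","top"):
    f=grab_frame(n); cv2.imwrite(f"pics/{n}0.png",f["color"][:,:,::-1]); print(n,f["mtx"].round(1).tolist(),f["dist"],f["world_from_camera"].round(3).tolist())
s=read_state();print(s["t"],s["ee_pos"],s["eef_rot"],s["opening"],grasp_offset,s["ft_force"])
E
```

```text
scene [[585.3, 0.0, 321.0], [0.0, 585.3, 250.8], [0.0, 0.0, 1.0]] [-0.19327146  0.          0.          0.          0.        ] [[0.31, -0.727, 0.612, 1.556], [0.951, 0.248, -0.187, -0.241], [-0.016, 0.64, 0.768, 1.399], [0.0, 0.0, 0.0, 1.0]]
top [[450.7, 0.0, 319.4], [0.0, 450.7, 243.4], [0.0, 0.0, 1.0]] [-0.10679048  0.          0.          0.          0.        ] [[0.016, 0.981, -0.195, 0.305], [-1.0, 0.015, -0.007, 0.066], [-0.003, 0.195, 0.981, 1.487], [0.0, 0.0, 0.0, 1.0]]
0.1 [ 0.13483554 -0.50701021  0.2261092 ] [[ 9.66450714e-01  2.56852077e-01 -1.68499388e-04]
 [ 2.56852060e-01 -9.66449744e-01  1.38276859e-03]
 [ 1.92320795e-04 -1.37965711e-03 -9.99999030e-01]] 0.09164252421758061 0.0188 [-0.28814966 -0.50946435 -0.29947703]
```

View pics/scene0.png

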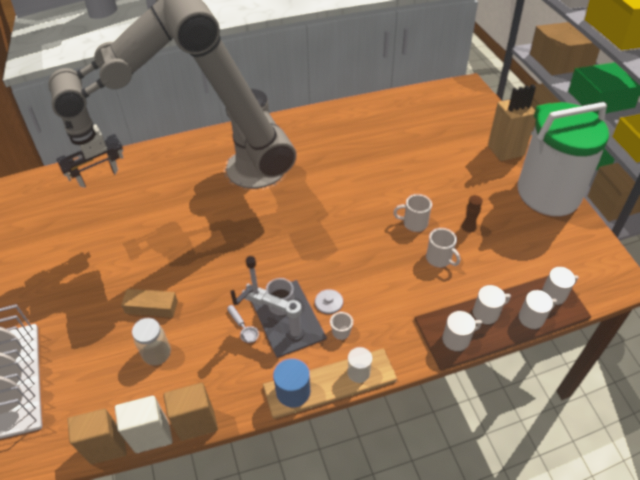

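View pics/top0.png

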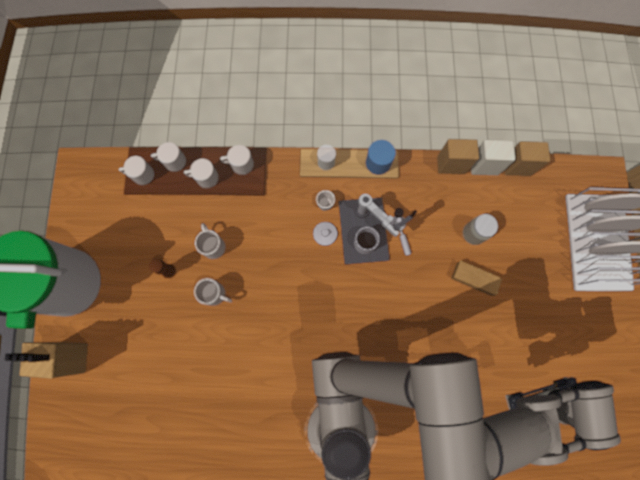

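The scene view shows the gauge around (285,315), with the knob at (251,262). In the top view the plate is at about (364,231), the column at about (364,203) and the canister at (367,240). The arm is swung to image right, which is -y. I'll zoom in on both.

```bash
python3 - <<'E'
import cv2,numpy as np
a=cv2.imread("pics/top0.png")[180:280,315:445]; b=cv2.imread("pics/scene0.png")[245:365,215:355]
a=cv2.resize(a,(780,600),interpolation=cv2.INTER_CUBIC); b=cv2.resize(b,(700,600),interpolation=cv2.INTER_CUBIC)
cv2.imwrite("pics/a.png",a);cv2.imwrite("pics/b.png",b)
E
```

```text
(no output)
```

View pics/a.png

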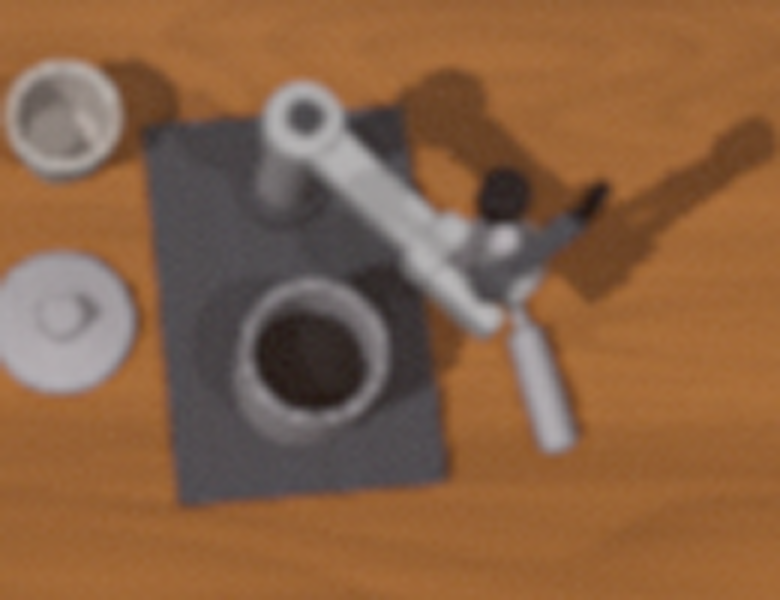

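View pics/b.png

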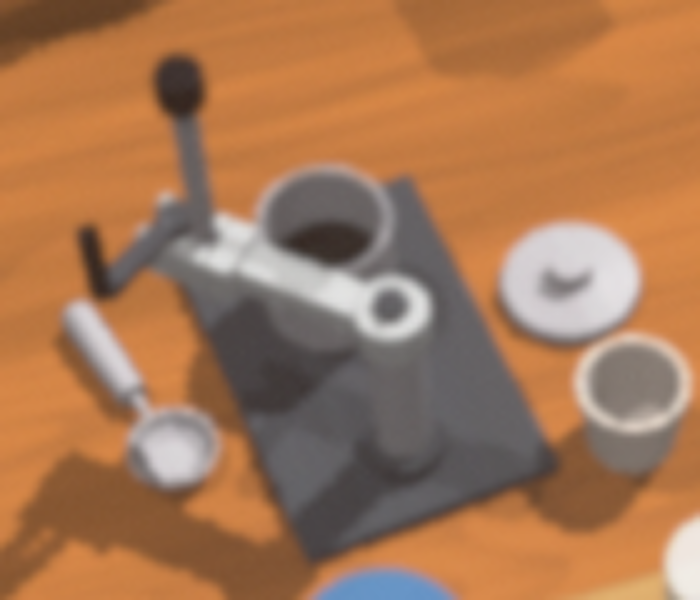

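The top crop shows the hinge at crop (303,115), knob (503,194), pin about (592,203) and rim (315,350). The plate corners are (145,130), (405,108), (448,480) and (182,503). In the scene crop the hinge is at (395,305), knob (180,85), pin (95,262) and rim (325,228). Next I'll triangulate these.

```bash
cat > h.py <<'E'
import cv2,numpy as np
from cell import *
def ray(f,p):
    u=cv2.undistortPoints(np.array([[p]],float),f["mtx"],f["dist"])[0,0]
    T=f["world_from_camera"]; d=T[:3,:3]@np.array([u[0],-u[1],-1]); return T[:3,3],d/np.linalg.norm(d)
def onz(f,p,z):
    o,d=ray(f,p); return o+d*(z-o[2])/d[2]
def tri(A,B):
    P=[];q=[]
    for o,d in (A,B):
        M=np.eye(3)-np.outer(d,d);P.append(M);q.append(M@o)
    x=np.linalg.lstsq(np.vstack(P),np.hstack(q),rcond=None)[0]
    return x,[np.linalg.norm(M@x-v) for M,v in zip(P,q)]
E
python3 - <<'E'
from h import *
T=grab_frame("top");S=grab_frame("scene")
t=lambda x,y:(315+x/6-.4,180+y/6-.4); s=lambda x,y:(215+x/5-.4,245+y/5-.4)
for n,a,b,z in(("hinge",(303,115),(395,305),.146),("knob",(503,194),(180,85),.282),("pin",(592,203),(95,262),.18),("rim",(315,350),(325,225),.085)):
    print(n,onz(T,t(*a),z).round(4),onz(S,s(*b),z).round(4),tri(ray(T,t(*a)),ray(S,s(*b))))
c=[onz(T,t(*p),.01)[:2] for p in((145,130),(405,108),(448,480),(182,503))]
print(np.mean(c,0),c)
for n,p,z in(("cup",(65,115),.055),("lid",(65,320),.02),("spoon",(545,440),.01)):print(n,onz(T,t(*p),z))
d=(c[0]+c[1]-c[2]-c[3]);print(np.degrees(np.arctan2(d[1],d[0])))
E
```

```text
hinge [ 0.7146 -0.0645  0.146 ] [ 0.71   -0.0611  0.146 ] (array([ 0.71323253, -0.06291032,  0.15122534]), [np.float64(0.0011158239750340675), np.float64(0.0011158239750341224)])
knob [ 0.6367 -0.1438  0.282 ] [ 0.6425 -0.1443  0.282 ] (array([ 0.63818753, -0.14425428,  0.27694053]), [np.float64(0.0004308947598544928), np.float64(0.0004308947598546075)])
pin [ 0.6609 -0.2064  0.18  ] [ 0.6585 -0.2049  0.18  ] (array([ 0.66029482, -0.20537459,  0.18264514]), [np.float64(0.00045833566216310395), np.float64(0.0004583356621630652)])
rim [ 0.6035 -0.0762  0.085 ] [ 0.6047 -0.0741  0.085 ] (array([ 0.60391661, -0.07512074,  0.08432437]), [np.float64(0.0011986289904274017), np.float64(0.001198628990427137)])
[ 0.64647677 -0.07278744] [array([0.74567725, 0.01219011]), array([ 0.76129833, -0.13598934]), array([ 0.54700892, -0.15741522]), array([ 0.53192259, -0.0099353 ])]
cup [0.74015899 0.05799081 0.055     ]
lid [0.63216604 0.0561779  0.02      ]
spoon [ 0.57034065 -0.2119545   0.01      ]
5.809560946446953
```

>>> step_arm(increments=[[1, 0.02, -0.01, -0.05, 0, 0, 0], [1, 0.06, -0.023, -0.104, 0, 0, 0], [1, 0.115, -0.044, -0.104, 0, 0, -4], [1, 0.17, -0.065, -0.104, 0, 0, -8], [1, 0.225, -0.086, -0.104, 0, 0, -12], [1, 0.28, -0.107, -0.104, 0, 0, -16], [1, 0.335, -0.128, -0.104, 0, 0, -20], [1, 0.39, -0.149, -0.104, 0, 0, -24], [1, 0.43, -0.165, -0.104, 0, 0, -28], [1, 0.46, -0.176, -0.104, 0, 0, -32]], newtons=15)

```text
t: 1.45
ee_pos: [0.5356, -0.2175, 0.3303]
eef_rot: [[0.681, 0.733, -0.0], [0.733, -0.681, 0.0], [-0.0, -0.001, -1.0]]
ft_force: [-0.1, 0.1, 1.0]
opening: 0.0917
finger_force: 0.0
```

```bash
python3 - <<'E'
from h import *
f=grab_frame("wrist");cv2.imwrite("pics/w1.png",f["color"][:,:,::-1])
s=read_state();print(s["t"],s["ee_pos"],s["eef_rot"].round(3).tolist(),f["world_from_camera"].round(3).tolist())
R=s["eef_rot"];print(R.T@(np.array([.638,-.144,.33])-s["ee_pos"]))
E
```

```text
1.5 [ 0.53770082 -0.21546002  0.32987479] [[0.677, 0.736, 0.001], [0.736, -0.677, 0.002], [0.002, -0.001, -1.0]] [[0.733, 0.649, 0.204, 0.592], [-0.68, 0.699, 0.222, -0.159], [0.001, -0.301, 0.954, 0.488], [0.0, 0.0, 0.0, 1.0]]
[1.20501589e-01 2.54132408e-02 1.02861599e-04]
```

View pics/w1.png

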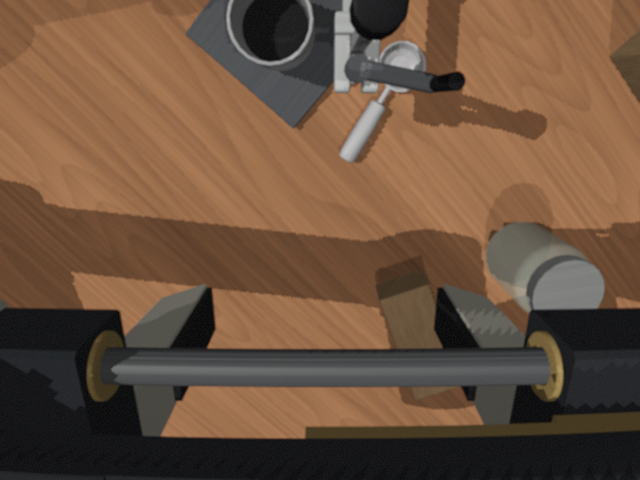

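The wrist view shows the knob cut off at the top, around (380,10). I'll move closer and measure it again.

>>> step_arm(increments=[[1, 0.02, 0.01, 0, 0, 0, 0], [1, 0.04, 0.025, 0, 0, 0, 0], [1, 0.06, 0.025, 0, 0, 0, 0], [1, 0.06, 0.025, 0, 0, 0, 0], [1, 0.06, 0.025, 0, 0, 0, 0], [0.7, 0.06, 0.025, 0, 0, 0, 0], [0.7, 0.06, 0.025, 0, 0, 0, 0], [0.7, 0.06, 0.025, 0, 0, 0, 0], [0.7, 0.06, 0.025, 0, 0, 0, 0], [0.7, 0.06, 0.025, 0, 0, 0, 0]])

```text
t: 2.75
ee_pos: [0.5935, -0.1925, 0.3307]
eef_rot: [[0.683, 0.73, -0.0], [0.73, -0.683, -0.0], [-0.0, 0.0, -1.0]]
ft_force: [0.1, 0.7, -0.2]
opening: 0.0645
finger_force: 0.0
```

```bash
python3 - <<'E'
from h import *
f=grab_frame("wrist");cv2.imwrite("pics/w2.png",f["color"][:,:,::-1])
g=cv2.cvtColor(f["color"],cv2.COLOR_RGB2GRAY)
m=(g<45).astype(np.uint8); n,l,st,c=cv2.connectedComponentsWithStats(m)
for i in range(1,n):
    if st[i,4]>150:print(st[i],c[i])
s=read_state();print(s["t"],s["ee_pos"],s["opening"]);R=s["eef_rot"];print(R.T@(np.array([.638,-.144,.33])-s["ee_pos"]))
E
```

```text
[353   6  25  29 192] [363.25520833  18.55208333]
[ 220   57   60   66 2963] [248.97300034  89.5042187 ]
[ 295  109   53   52 1994] [322.73069208 135.6439318 ]
[393 152  26  26 401] [405.10723192 165.38653367]
[ 168  288  148   66 1441] [232.40874393 330.29979181]
[ 317  288  163   64 1434] [412.23291492 329.81868898]
[    0   309   640   171 41836] [246.9055598 428.9314227]
[ 458  309  182  116 9085] [546.24920198 355.198459  ]
2.8 [ 0.59349162 -0.19244448  0.33069559] 0.064185650838923
[ 0.06578361 -0.00062229  0.00069066]
```

View pics/w2.png

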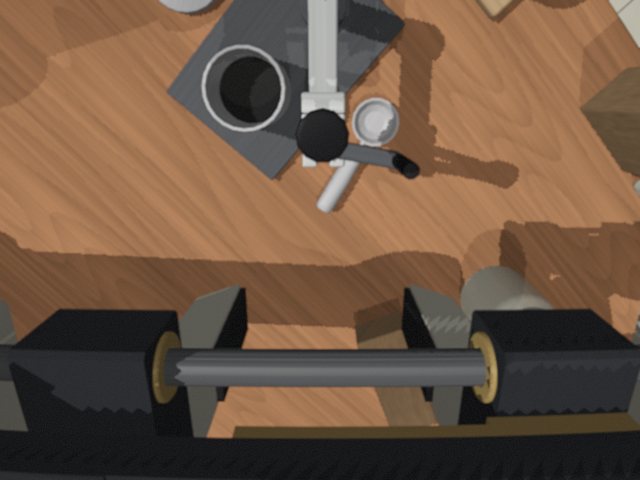

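The wrist view shows the knob at (323,135), the rim at (244,88) and the pin top at about (412,170). The arm runs straight up the image along x≈322.

```bash
python3 - <<'E'
from h import *
f=grab_frame("wrist");s=read_state();R=s["eef_rot"]
for n,p,z in(("knob",(322,135),.286),("knob",(322,135),.28),("rim",(244.5,88),.085),("pin",(412,170),.207)):
    w=onz(f,p,z);print(n,w.round(4),(R.T@(w-s["ee_pos"])).round(4))
E
```

```text
knob [ 0.6394 -0.1449  0.286 ] [0.066  0.0011 0.0447]
knob [ 0.6391 -0.1452  0.28  ] [0.0656 0.0011 0.0507]
rim [ 0.6062 -0.0769  0.085 ] [ 0.093  -0.0697  0.2457]
pin [ 0.6634 -0.2064  0.207 ] [0.0375 0.0606 0.1237]
```

>>> step_arm(increments=[[0.7, 0.03, 0.001, 0, 0, 0, 0], [0.7, 0.066, 0.001, 0, 0, 0, 0], [0.7, 0.066, 0.001, 0.01, 0, 0, 0], [0.7, 0.066, 0.001, 0.03, 0, 0, 0], [0.7, 0.066, 0.001, 0.05, 0, 0, 0], [0.7, 0.066, 0.001, 0.07, 0, 0, 0], [0.7, 0.066, 0.001, 0.07, 0, 0, 0], [0.1, 0.066, 0.001, 0.07, 0, 0, 0], [0.1, 0.066, 0.001, 0.07, 0, 0, 0], [0.1, 0.066, 0.001, 0.07, 0, 0, 0]], newtons=15)

```text
t: 4.1
ee_pos: [0.6395, -0.1451, 0.2614]
eef_rot: [[0.683, 0.73, 0.001], [0.73, -0.683, -0.001], [0.0, 0.001, -1.0]]
ft_force: [0.3, 0.4, 0.2]
opening: 0.0385
finger_force: 0.0
```

```bash
python3 - <<'E'
from h import *
s=read_state();print(s["t"],s["ee_pos"],s["eef_rot"].round(3).tolist(),s["opening"],s["finger_force"],s["ft_force"])
E
```

```text
4.1 [ 0.63951477 -0.14506737  0.26143528] [[0.683, 0.73, 0.001], [0.73, -0.683, -0.001], [0.0, 0.001, -1.0]] 0.0384593145674132 0.0 [0.28744616 0.43637196 0.24686793]
```

>>> step_arm(increments=[[0.1, 0, 0, 0, 0, 0, 0], [0.1, 0, 0, 0, 0, 0, 0], [0.1, 0, 0, 0, 0, 0, 0], [0.1, 0, 0, 0, 0, 0, 0], [0.1, 0.0004, -0.0096, 0, 0, 0, 5], [0.1, 0.0017, -0.0191, 0, 0, 0, 10], [0.1, 0.0037, -0.0285, 0, 0, 0, 15], [0.1, 0.0066, -0.0376, 0, 0, 0, 20], [0.1, 0.0103, -0.0465, 0, 0, 0, 25], [0.1, 0.0147, -0.055, 0, 0, 0, 30]], newtons=15)

```text
t: 5.35
ee_pos: [0.6082, -0.0971, 0.2607]
eef_rot: [[0.958, 0.287, -0.002], [0.287, -0.958, -0.001], [-0.002, 0.001, -1.0]]
ft_force: [-3.7, -2.8, 3.0]
opening: 0.0258
finger_force: 15.0
```

```bash
python3 - <<'E'
from h import *
s=read_state();print(s["t"],s["ee_pos"],s["eef_rot"].round(3).tolist(),s["opening"],s["finger_force"],s["eef_rot"].T@s["ft_force"],s["moment"])
E
```

```text
5.35 [ 0.60824521 -0.09708306  0.26074379] [[0.958, 0.287, -0.002], [0.287, -0.958, -0.001], [-0.002, 0.001, -1.0]] 0.025750691575254434 14.998506009578705 [-4.38465095  1.60845543 -2.95463848] [-0.31125579  0.64466468  0.07534932]
```

>>> step_arm(increments=[[0.1, -0.0005, -0.003, 0, 0, 0, 1.5], [0.1, -0.001, -0.0058, 0, 0, 0, 3], [0.1, -0.0006, -0.0087, 0, 0, 0, 4.5], [0.1, -0.0004, -0.0115, 0, 0, 0, 6], [0.1, -0.0001, -0.0134, 0, 0, 0, 7], [0.1, 0.0001, -0.0153, 0, 0, 0, 8], [0.1, 0.0004, -0.0172, 0, 0, 0, 9], [0.1, 0.0006, -0.018, 0, 0, 0, 9.5], [0.1, 0.0007, -0.0185, 0, 0, 0, 10], [0.1, 0.0008, -0.019, 0, 0, 0, 10]])

```text
t: 6.6
ee_pos: [0.6039, -0.0781, 0.2605]
eef_rot: [[0.993, 0.119, -0.002], [0.119, -0.993, -0.0], [-0.002, -0.0, -1.0]]
ft_force: [-6.3, -2.1, 1.2]
opening: 0.0258
finger_force: 15.0
```

```bash
cat > st.py <<'E'
from h import *
s=read_state();R=s["eef_rot"];print(s["t"],s["ee_pos"].round(4),"yaw",np.degrees(np.arctan2(R[1,0],R[0,0])).round(1),s["opening"].round(4),s["finger_force"].round(1),"Ftool",(R.T@s["ft_force"]).round(2),"M",s["moment"].round(2),"q",s["q"].round(0))
E
python3 st.py
```

```text
Traceback (most recent call last):
  File "st.py", line 2, in <module>
    s=read_state();R=s["eef_rot"];print(s["t"],s["ee_pos"].round(4),"yaw",np.degrees(np.arctan2(R[1,0],R[0,0])).round(1),s["opening"].round(4),s["finger_force"].round(1),"Ftool",(R.T@s["ft_force"]).round(2),"M",s["moment"].round(2),"q",s["q"].round(0))
                                                                                                                         ^^^^^^^^^^^^^^^^^^
AttributeError: 'float' object has no attribute 'round'
```

>>> step_arm(increments=[[0.1, -0.001, 0, 0, 0, 0, 0], [0.1, -0.001, 0, 0, 0, 0, 0], [0.1, -0.001, -0.0005, 0, 0, 0, 0], [0.1, -0.001, -0.001, 0, 0, 0, 0], [0.1, -0.001, -0.0015, 0, 0, 0, 0], [0.1, -0.001, -0.002, 0, 0, 0, 0.5], [0.1, -0.001, -0.002, 0, 0, 0, 0.5], [0.1, -0.001, -0.0025, 0, 0, 0, 0.5], [0.1, -0.001, -0.0025, 0, 0, 0, 0.5], [0.1, -0.001, -0.0025, 0, 0, 0, 0.5]])

```text
t: 7.85
ee_pos: [0.6033, -0.0759, 0.2606]
eef_rot: [[0.994, 0.111, 0.0], [0.111, -0.994, -0.0], [0.0, 0.0, -1.0]]
ft_force: [2.1, -2.6, -2.5]
opening: 0.0254
finger_force: 15.0
```

```bash
sed -i 's/s\["opening"\].round(4),s\["finger_force"\].round(1)/s["opening"],s["finger_force"]/' st.py
python3 st.py
```

```text
7.85 [ 0.6033 -0.0759  0.2606] yaw 6.4 0.025427933189592748 14.999585151672363 Ftool [1.83 2.79 2.52] M [-0.26 -0.42 -0.12] q [-14.  27.  70.  -0.  83.  69.]
```

>>> step_arm(increments=[[0.1, 0, -0.0005, 0, 0, 0, 0], [0.1, 0, -0.0005, 0, 0, 0, 0], [0.1, 0, -0.001, 0, 0, 0, 0], [0.1, 0, -0.001, 0, 0, 0, 0], [0.1, 0, -0.001, 0, 0, 0, 0], [0.1, 0, -0.001, 0, 0, 0, 0], [0.1, 0, -0.001, 0, 0, 0, 0], [0.1, 0, -0.001, 0, 0, 0, 0], [0.1, 0, -0.001, 0, 0, 0, 0], [0.1, 0, -0.001, 0, 0, 0, 0]])

```text
t: 9.1
ee_pos: [0.6031, -0.0748, 0.2607]
eef_rot: [[0.994, 0.111, -0.0], [0.111, -0.994, 0.0], [-0.0, -0.0, -1.0]]
ft_force: [3.4, -1.6, -5.1]
opening: 0.0258
finger_force: 15.0
```

```bash
python3 st.py
```

```text
9.1 [ 0.6031 -0.0748  0.2607] yaw 6.4 0.02578902311731687 14.999286532402039 Ftool [3.24 1.93 5.06] M [-0.28 -0.59 -0.18] q [-14.  27.  70.   0.  83.  69.]
```

>>> step_arm(increments=[[0.1, 0.0005, -0.0005, 0.0005, 0, 0, 0], [0.1, 0.0005, -0.001, 0.0005, 0, 0, 0], [0.1, 0.0005, -0.001, 0.0005, 0, 0, 0.5], [0.1, 0.0005, -0.0015, 0.0005, 0, 0, 0.5], [0.1, 0.0005, -0.002, 0.0005, 0, 0, 1], [0.1, 0.0005, -0.002, 0.0005, 0, 0, 1], [0.1, 0.0005, -0.0025, 0.0005, 0, 0, 1], [0.1, 0.0005, -0.0025, 0.0005, 0, 0, 1], [0.1, 0.0005, -0.0025, 0.0005, 0, 0, 1], [0.1, 0.0005, -0.0025, 0.0005, 0, 0, 1]])

```text
t: 10.35
ee_pos: [0.6031, -0.0737, 0.2606]
eef_rot: [[0.996, 0.093, 0.0], [0.093, -0.996, -0.002], [-0.0, 0.002, -1.0]]
ft_force: [-1.8, -7.8, 1.3]
opening: 0.0257
finger_force: 15.0
```

```bash
python3 st.py
```

```text
10.35 [ 0.6031 -0.0737  0.2606] yaw 5.4 0.025743716667632317 15.001979023218155 Ftool [-2.51  7.61 -1.32] M [-1.27  0.31  0.05] q [-14.  27.  70.  -0.  83.  71.]
```

The arm moved only 1.1 mm of the 2.5 mm commanded and the force rose to 7.6 N, so it is at the stop. I'll estimate the floor depth from the first pictures, taking the far wall/mat edge as a ray cast onto the cylinder.

```bash
python3 - <<'E'
from h import *
for n,img in(("scene","scene0"),("top","top0")):
    f=grab_frame(n); g=cv2.GaussianBlur(cv2.imread(f"pics/{img}.png",0),(0,0),.7).astype(float)
    o=f["world_from_camera"][:3,3]; ax=np.array([.605,-.0755])
    u=ax-o[:2];u/=np.linalg.norm(u)
    for k in (-.010,0,.010):   # points on far inner wall, going down
        v=np.array([-u[1],u[0]]); w=ax+k*v+u*np.sqrt(.035**2-k*k); out=[]
        for d in range(-6,66,4):
            p=np.linalg.inv(f["world_from_camera"])@np.array([*w,.085-d/1000,1]); P=p[:3]*[1,-1,-1]
            q=cv2.projectPoints(P.reshape(1,3),np.zeros(3),np.zeros(3),f["mtx"],f["dist"])[0].ravel()
            out.append((d,int(cv2.getRectSubPix(g.astype(np.float32),(1,1),tuple(map(float,q)))[0,0])))
        print(n,k,out,q.round(1))
E
```

```text
scene -0.01 [(-6, 145), (-2, 132), (2, 116), (6, 105), (10, 101), (14, 100), (18, 100), (22, 100), (26, 100), (30, 99), (34, 97), (38, 90), (42, 79), (46, 67), (50, 57), (54, 51), (58, 50), (62, 50)] [283.  292.7]
scene 0 [(-6, 141), (-2, 127), (2, 113), (6, 104), (10, 101), (14, 100), (18, 100), (22, 100), (26, 99), (30, 98), (34, 96), (38, 90), (42, 79), (46, 66), (50, 55), (54, 50), (58, 48), (62, 48)] [279.5 292.7]
scene 0.01 [(-6, 137), (-2, 125), (2, 112), (6, 103), (10, 99), (14, 98), (18, 98), (22, 99), (26, 98), (30, 96), (34, 94), (38, 87), (42, 78), (46, 66), (50, 56), (54, 49), (58, 48), (62, 50)] [276.1 293.5]
top -0.01 [(-6, 99), (-2, 107), (2, 114), (6, 119), (10, 120), (14, 120), (18, 120), (22, 118), (26, 115), (30, 112), (34, 108), (38, 104), (42, 100), (46, 95), (50, 89), (54, 83), (58, 76), (62, 69)] [372.  233.8]
top 0 [(-6, 102), (-2, 110), (2, 117), (6, 119), (10, 120), (14, 121), (18, 120), (22, 117), (26, 114), (30, 111), (34, 108), (38, 105), (42, 101), (46, 97), (50, 92), (54, 86), (58, 81), (62, 75)] [369.4 232.1]
top 0.01 [(-6, 106), (-2, 112), (2, 116), (6, 117), (10, 116), (14, 116), (18, 114), (22, 111), (26, 107), (30, 104), (34, 102), (38, 100), (42, 97), (46, 94), (50, 90), (54, 85), (58, 81), (62, 75)] [366.5 231.2]
```

>>> step_arm(increments=[[0.1, 0, 0.0005, 0, 0, 0, 0], [0.1, 0, 0.0005, 0.002, 0, 0, 0], [0.1, 0, 0.0005, 0.006, 0, 0, 0], [0.1, 0, 0.0005, 0.011, 0, 0, 0], [0.1, 0, 0.0005, 0.017, 0, 0, 0], [0.1, 0, 0.0005, 0.023, 0, 0, 0], [0.1, 0, 0.0005, 0.029, 0, 0, 0], [0.1, 0, 0.0005, 0.034, 0, 0, 0], [0.1, 0, 0.0005, 0.038, 0, 0, 0], [0.1, 0, 0.0005, 0.04, 0, 0, 0]])

```text
t: 11.7
ee_pos: [0.6031, -0.0737, 0.2207]
eef_rot: [[0.996, 0.094, 0.0], [0.094, -0.996, -0.002], [-0.0, 0.002, -1.0]]
ft_force: [-3.5, -7.0, 3.5]
opening: 0.0254
finger_force: 15.0
```

```bash
python3 st.py
```

```text
11.7 [ 0.6031 -0.0737  0.2207] yaw 5.4 0.0254380337685217 15.001646429300308 Ftool [-4.12  6.66 -3.49] M [-0.95  0.44  0.09] q [-14.  29.  74.  -0.  77.  70.]
```

Depth is about 44 mm, so contact should come at a TCP height of about 0.197. I'll lower quickly to about 0.206 and then creep.

>>> step_arm(increments=[[0.1, 0, 0, 0.001, 0, 0, 0], [0.1, 0, 0, 0.003, 0, 0, 0], [0.1, 0, 0, 0.005, 0, 0, 0], [0.1, 0, 0, 0.007, 0, 0, 0], [0.1, 0, 0, 0.009, 0, 0, 0], [0.1, 0, 0, 0.011, 0, 0, 0], [0.1, 0, 0, 0.012, 0, 0, 0], [0.1, 0, 0, 0.0125, 0, 0, 0], [0.1, 0, 0, 0.013, 0, 0, 0], [0.1, 0, 0, 0.013, 0, 0, 0]])

```text
t: 12.95
ee_pos: [0.6031, -0.0737, 0.2078]
eef_rot: [[0.996, 0.094, 0.0], [0.094, -0.996, -0.002], [-0.0, 0.002, -1.0]]
ft_force: [-2.2, -6.7, 2.9]
opening: 0.0255
finger_force: 15.0
```

>>> step_arm(increments=[[0.1, 0, 0, 0.0005, 0, 0, 0], [0.1, 0, 0, 0.001, 0, 0, 0], [0.1, 0, 0, 0.0015, 0, 0, 0], [0.1, 0, 0, 0.002, 0, 0, 0], [0.1, 0, 0, 0.0025, 0, 0, 0], [0.1, 0, 0, 0.003, 0, 0, 0], [0.1, 0, 0, 0.003, 0, 0, 0], [0.1, 0, 0, 0.003, 0, 0, 0], [0.1, 0, 0, 0.003, 0, 0, 0], [0.1, 0, 0, 0.003, 0, 0, 0]])

```text
t: 14.2
ee_pos: [0.6032, -0.0737, 0.2052]
eef_rot: [[0.996, 0.094, 0.0], [0.094, -0.996, -0.002], [0.0, 0.002, -1.0]]
ft_force: [-3.4, -6.8, 4.2]
opening: 0.0255
finger_force: 15.0
```

>>> step_arm(increments=[[0.1, 0, 0, 0.0004, 0, 0, 0], [0.1, 0, 0, 0.0008, 0, 0, 0], [0.1, 0, 0, 0.0012, 0, 0, 0], [0.1, 0, 0, 0.0015, 0, 0, 0], [0.1, 0, 0, 0.0015, 0, 0, 0], [0.1, 0, 0, 0.0015, 0, 0, 0], [0.1, 0, 0, 0.0015, 0, 0, 0], [0.1, 0, 0, 0.0015, 0, 0, 0], [0.1, 0, 0, 0.0015, 0, 0, 0], [0.1, 0, 0, 0.0015, 0, 0, 0]])

```text
t: 15.45
ee_pos: [0.6032, -0.0737, 0.2043]
eef_rot: [[0.996, 0.094, 0.001], [0.094, -0.996, -0.002], [0.001, 0.002, -1.0]]
ft_force: [-3.5, -6.5, 6.7]
opening: 0.0254
finger_force: 15.0
```

```bash
python3 st.py
```

```text
15.45 [ 0.6032 -0.0737  0.2043] yaw 5.4 0.025376111284480585 15.004208385944366 Ftool [-4.05  6.12 -6.7 ] M [-0.92  0.76  0.08] q [-14.  29.  76.  -0.  75.  70.]
```

The force rises at about 2.8 N/mm, which matches the mat, so the foot is on it with about 3.7 N. I'll relax the side load, release, and go up.

>>> step_arm(increments=[[0.1, -0.0003, 0.0005, 0, 0, 0, 0], [0.1, -0.0003, 0.0008, 0, 0, 0, 0], [0.1, -0.0003, 0.0008, 0, 0, 0, 0], [0.45, -0.0003, 0.0008, 0, 0, 0, 0], [0.45, -0.0003, 0.0008, 0, 0, 0, 0], [0.45, -0.0003, 0.0008, 0, 0, 0, 0], [0.45, -0.0003, 0.0008, 0, 0, 0, 0], [0.45, -0.0003, 0.0008, -0.01, 0, 0, 0], [0.45, -0.0003, 0.0008, -0.035, 0, 0, 0], [0.45, -0.0003, 0.0008, -0.06, 0, 0, 0]])

```text
t: 16.7
ee_pos: [0.6032, -0.0736, 0.264]
eef_rot: [[0.996, 0.094, 0.0], [0.094, -0.996, -0.0], [0.0, 0.0, -1.0]]
ft_force: [-0.1, -0.3, 0.1]
opening: 0.0412
finger_force: 0.0
```

```bash
python3 st.py
```

```text
16.7 [ 0.6032 -0.0736  0.264 ] yaw 5.4 0.04121210070718932 0.0 Ftool [-0.16  0.26 -0.06] M [ 0.   -0.04 -0.03] q [-14.  27.  70.   0.  83.  70.]
```

>>> step_arm(increments=[[0.45, -0.002, 0.01, -0.02, 0, 0, -8], [0.45, -0.004, 0.03, -0.036, 0, 0, -18], [0.45, -0.008, 0.05, -0.036, 0, 0, -28], [0.45, -0.01, 0.07, -0.036, 0, 0, -38], [0.45, -0.013, 0.09, -0.036, 0, 0, -48], [0.45, -0.016, 0.105, -0.036, 0, 0, -58], [0.45, -0.018, 0.12, -0.036, 0, 0, -68], [0.45, -0.018, 0.12, -0.036, 0, 0, -78], [0.45, -0.018, 0.12, -0.036, 0, 0, -86], [0.45, -0.018, 0.12, -0.036, 0, 0, -90]])

```text
t: 17.95
ee_pos: [0.5965, -0.1949, 0.2995]
eef_rot: [[-0.097, 0.995, 0.001], [0.995, 0.097, -0.0], [-0.0, 0.001, -1.0]]
ft_force: [0.3, -0.6, -0.5]
opening: 0.0414
finger_force: 0.0
```

```bash
python3 st.py; python3 - <<'E'
from h import *
f=grab_frame("wrist");cv2.imwrite("pics/w3.png",f["color"][:,:,::-1])
E
```

```text
17.95 [ 0.5965 -0.1949  0.2995] yaw 95.6 0.041367987005691796 0.0 Ftool [-0.59  0.2   0.47] M [ 0.01 -0.13  0.03] q [-25.  29.  62.   0.  90. -31.]
```

View pics/w3.png

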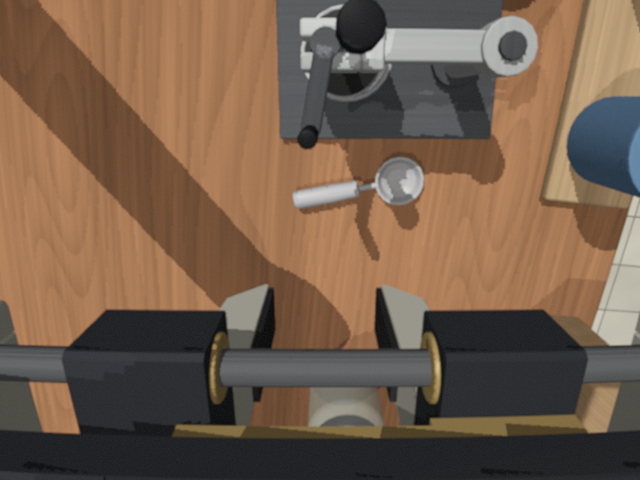

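The arm is home over the canister. The pin top is at (308,139), the knob at (361,26), the hinge at (513,46) and the lever pivot at about (321,42).

```bash
python3 - <<'E'
from h import *
f=grab_frame("wrist");s=read_state();R=s["eef_rot"]
for n,p,z in(("pin",(308,139),.207),("knob",(361,24),.233),("hinge",(513,46),.146),("pivot",(321,42),.155)):
    w=onz(f,p,z);print(n,w.round(4),(R.T@(w-s["ee_pos"])).round(4))
E
```

```text
pin [ 0.5823 -0.1372  0.207 ] [ 0.0587 -0.0088  0.0924]
knob [ 0.6036 -0.0774  0.233 ] [0.1162 0.0181 0.0664]
hinge [ 0.7153 -0.0646  0.146 ] [0.1185 0.1304 0.1535]
pivot [ 0.5838 -0.0781  0.155 ] [ 0.1175 -0.0018  0.1444]
```

>>> step_arm(increments=[[0.5, 0.02, -0.004, 0, 0, 0, 0], [0.5, 0.045, -0.009, 0, 0, 0, 4], [0.5, 0.058, -0.009, 0.01, 0, 0, 7], [0.5, 0.058, -0.009, 0.04, 0, 0, 7], [0.5, 0.058, -0.009, 0.07, 0, 0, 7], [0.5, 0.058, -0.009, 0.1, 0, 0, 7], [0.5, 0.058, -0.009, 0.128, 0, 0, 7], [0.5, 0.058, -0.009, 0.128, 0, 0, 7], [0.05, 0.058, -0.009, 0.128, 0, 0, 7], [0.05, 0.058, -0.009, 0.128, 0, 0, 7]], newtons=5)

```text
t: 19.3
ee_pos: [0.5828, -0.1381, 0.1724]
eef_rot: [[0.028, 1.0, 0.003], [1.0, -0.028, -0.001], [-0.001, 0.003, -1.0]]
ft_force: [0.4, -0.4, -0.0]
opening: 0.0306
finger_force: 0.0
```

>>> step_arm(increments=[[0.05, 0, 0, 0, 0, 0, 0], [0.05, 0, 0, 0, 0, 0, 0], [0.05, 0, 0, 0, 0, 0, 0], [0.05, 0, 0, 0, 0, 0, 0], [0.05, 0, 0, 0, 0, 0, 0], [0.05, 0, 0, 0, 0, 0, 0], [0.05, 0, 0, 0, 0, 0, 0], [0.05, 0, 0, 0, 0, 0, 0], [0.05, 0, 0, 0, 0, 0, 0], [0.05, 0, 0, 0, 0, 0, 0]])

```text
t: 20.55
ee_pos: [0.5823, -0.1381, 0.1711]
eef_rot: [[0.028, 1.0, 0.001], [1.0, -0.028, -0.001], [-0.001, 0.001, -1.0]]
ft_force: [-0.6, -1.0, 5.2]
opening: 0.0118
finger_force: 5.0
```

```bash
python3 st.py
```

```text
20.55 [ 0.5823 -0.1381  0.1711] yaw 88.4 0.011784345134107935 5.001362934708595 Ftool [-1.04 -0.56 -5.15] M [-0.19  0.21 -0.  ] q [-21.  30.  80.  -0.  70. -19.]
```

>>> step_arm(increments=[[0.05, 0.001, 0, -0.0005, 0, 0, 0], [0.05, 0.0012, -0.0047, -0.0008, 0, 0, 4.5], [0.05, 0.0017, -0.0094, -0.0008, 0, 0, 9], [0.05, 0.0027, -0.014, -0.0008, 0, 0, 13.5], [0.05, 0.0039, -0.0185, -0.0008, 0, 0, 18], [0.05, 0.0056, -0.023, -0.0008, 0, 0, 22.5], [0.05, 0.0075, -0.0272, -0.0008, 0, 0, 27], [0.05, 0.0098, -0.0313, -0.0008, 0, 0, 31.5], [0.05, 0.0125, -0.0353, -0.0008, 0, 0, 36], [0.05, 0.0125, -0.0353, -0.0008, 0, 0, 36]], newtons=12)

```text
t: 21.8
ee_pos: [0.5464, -0.1244, 0.1713]
eef_rot: [[0.61, 0.793, -0.002], [0.793, -0.61, 0.0], [-0.001, -0.001, -1.0]]
ft_force: [-5.1, -2.5, 3.2]
opening: 0.0119
finger_force: 12.0
```

```bash
python3 st.py
```

```text
21.8 [ 0.5464 -0.1244  0.1713] yaw 52.4 0.01186040705271575 12.00121521949768 Ftool [-5.05 -2.52 -3.18] M [-0.39  0.54  0.02] q [-21.  26.  86.  -0.  68.  17.]
```

>>> step_arm(increments=[[0.05, -0.0003, -0.0047, 0, 0, 0, 4.5], [0.05, 0.0002, -0.0094, 0, 0, 0, 9], [0.05, 0.0012, -0.014, 0, 0, 0, 13.5], [0.05, 0.0024, -0.0185, 0, 0, 0, 18], [0.05, 0.0041, -0.023, 0, 0, 0, 22.5], [0.05, 0.006, -0.0272, 0, 0, 0, 27], [0.05, 0.0083, -0.0313, 0, 0, 0, 31.5], [0.05, 0.011, -0.0353, 0, 0, 0, 36], [0.05, 0.0139, -0.039, 0, 0, 0, 40.5], [0.05, 0.0139, -0.039, 0, 0, 0, 40.5]], newtons=20)

```text
t: 23.05
ee_pos: [0.5243, -0.089, 0.1712]
eef_rot: [[0.978, 0.208, -0.001], [0.208, -0.978, 0.001], [-0.001, -0.001, -1.0]]
ft_force: [-3.1, 0.1, 2.3]
opening: 0.0116
finger_force: 20.0
```

```bash
python3 st.py
```

```text
23.05 [ 0.5243 -0.089   0.1712] yaw 12.0 0.011641267072446625 20.0007364153862 Ftool [-3.06 -0.76 -2.3 ] M [0.07 0.52 0.14] q [-18.  23.  91.   0.  66.  60.]
```

>>> step_arm(increments=[[0.05, -0.0004, -0.0015, 0, 0, 0, 2], [0.05, -0.0003, -0.003, 0, 0, 0, 3], [0.05, -0.0002, -0.0045, 0, 0, 0, 4], [0.05, 0, -0.006, 0, 0, 0, 5], [0.05, 0, -0.007, 0, 0, 0, 6], [0.05, 0, -0.008, 0, 0, 0, 7], [0.05, 0.0001, -0.009, 0, 0, 0, 8], [0.05, 0.0001, -0.0095, 0, 0, 0, 8], [0.05, 0.0001, -0.0095, 0, 0, 0, 8], [0.05, 0.0001, -0.0095, 0, 0, 0, 8]])

```text
t: 24.3
ee_pos: [0.523, -0.0802, 0.1713]
eef_rot: [[0.998, 0.068, 0.0], [0.068, -0.998, 0.0], [0.0, -0.0, -1.0]]
ft_force: [3.3, -0.4, -6.0]
opening: 0.0111
finger_force: 20.0
```

```bash
python3 st.py
```

```text
24.3 [ 0.523  -0.0802  0.1713] yaw 3.9 0.011148191866360114 19.99601662158966 Ftool [3.22 0.65 6.  ] M [-0.23 -0.44  0.05] q [-17.  23.  92.   0.  66.  69.]
```

>>> step_arm(increments=[[0.05, 0, -0.0005, 0.0005, 0, 0, 0], [0.05, 0, -0.001, 0.0005, 0, 0, 0], [0.05, 0, -0.0015, 0.0005, 0, 0, 0], [0.05, 0, -0.002, 0.0005, 0, 0, 0], [0.05, 0, -0.0025, 0.0005, 0, 0, 0], [0.05, 0, -0.0025, 0.0005, 0, 0, 0], [0.05, 0, -0.0025, 0.0005, 0, 0, 0], [0.05, 0, -0.0025, 0.0005, 0, 0, 0], [0.05, 0, -0.0025, 0.0005, 0, 0, 0], [0.05, 0, -0.0025, 0.0005, 0, 0, 0]])

```text
t: 25.55
ee_pos: [0.523, -0.0795, 0.1713]
eef_rot: [[0.998, 0.067, 0.001], [0.067, -0.998, -0.003], [0.001, 0.003, -1.0]]
ft_force: [2.4, -7.9, -3.3]
opening: 0.0114
finger_force: 20.0
```

```bash
python3 st.py;python3 - <<'E'
from h import *
f=grab_frame("scene")["color"][245:365,215:355]
cv2.imwrite("pics/s2.png",cv2.resize(f,(700,600),interpolation=cv2.INTER_CUBIC)[:,:,::-1])
E
```

```text
25.55 [ 0.523  -0.0795  0.1713] yaw 3.9 0.011424479743191319 19.998573660850525 Ftool [1.85 8.07 3.3 ] M [-1.4  -0.3   0.03] q [-17.  23.  92.  -0.  65.  69.]
```

View pics/s2.png

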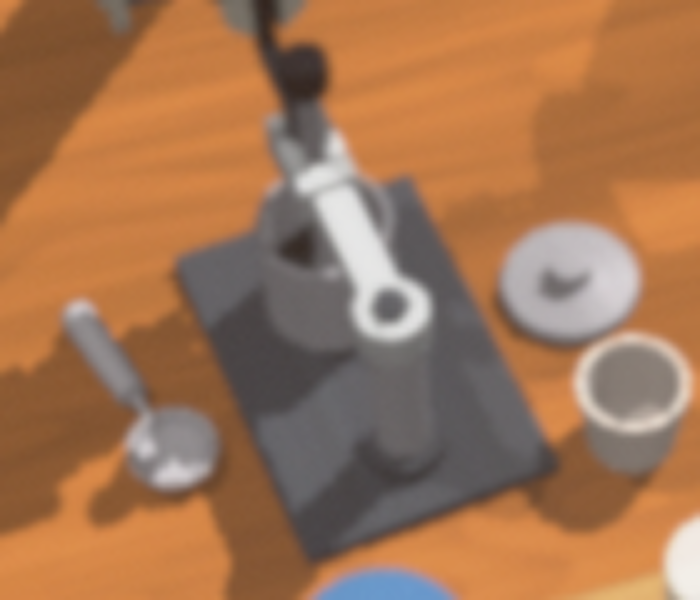

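The crop shows the gripper holding the lever forward in line with the arm, and the bystanders where they were. I'll press 1 mm more to confirm the stop, then relax, release and rise.

>>> step_arm(increments=[[0.05, 0, -0.0005, 0, 0, 0, 0], [0.05, 0, -0.001, 0, 0, 0, 0], [0.05, 0, -0.001, 0, 0, 0, 0], [0.05, 0, -0.001, 0, 0, 0, 0], [0.05, 0, -0.001, 0, 0, 0, 0], [0.05, 0, -0.001, 0, 0, 0, 0], [0.05, 0, -0.001, 0, 0, 0, 0], [0.05, 0, -0.001, 0, 0, 0, 0], [0.05, 0, -0.001, 0, 0, 0, 0], [0.05, 0, -0.001, 0, 0, 0, 0]])

```text
t: 26.85
ee_pos: [0.523, -0.0794, 0.1713]
eef_rot: [[0.998, 0.067, 0.001], [0.067, -0.998, -0.004], [0.001, 0.005, -1.0]]
ft_force: [2.1, -11.4, -4.2]
opening: 0.0116
finger_force: 20.0
```

>>> step_arm(increments=[[0.05, 0, 0.001, 0, 0, 0, 0], [0.05, 0, 0.002, 0, 0, 0, 0], [0.05, 0, 0.002, 0, 0, 0, 0], [0.5, 0, 0.002, 0, 0, 0, 0], [0.5, 0, 0.002, 0, 0, 0, 0], [0.5, 0, 0.002, 0, 0, 0, 0], [0.5, 0, 0.002, 0, 0, 0, 0], [0.5, 0, 0.002, -0.02, 0, 0, 0], [0.5, 0, 0.002, -0.06, 0, 0, 0], [0.5, 0, 0.002, -0.11, 0, 0, 0]])

```text
t: 28.1
ee_pos: [0.5222, -0.0785, 0.2814]
eef_rot: [[0.998, 0.068, -0.002], [0.068, -0.998, 0.001], [-0.002, -0.001, -1.0]]
ft_force: [1.0, -0.7, -0.7]
opening: 0.046
finger_force: 0.0
```

>>> step_arm(increments=[[0.5, -0.01, 0, -0.02, 0, 0, 0], [0.5, -0.03, 0, -0.04, 0, 0, 0], [0.5, -0.05, 0, -0.04, 0, 0, 0], [0.5, -0.06, 0, -0.04, 0, 0, 0], [0.5, -0.06, 0, -0.04, 0, 0, 0], [0.5, -0.06, 0, -0.04, 0, 0, 0], [0.5, -0.06, 0, -0.04, 0, 0, 0], [0.5, -0.06, 0, -0.04, 0, 0, 0], [0.5, -0.06, 0, -0.04, 0, 0, 0], [0.5, -0.06, 0, -0.04, 0, 0, 0]])

```text
t: 29.35
ee_pos: [0.463, -0.0828, 0.321]
eef_rot: [[0.998, 0.068, -0.0], [0.068, -0.998, -0.0], [-0.0, 0.0, -1.0]]
ft_force: [0.8, -0.1, 1.1]
opening: 0.0463
finger_force: 0.0
```

```bash
python3 st.py;python3 - <<'E'
from h import *
f=grab_frame("wrist");cv2.imwrite("pics/w4.png",f["color"][:,:,::-1])
E
```

```text
29.35 [ 0.463  -0.0828  0.321 ] yaw 3.9 0.04628727123803386 0.0 Ftool [ 0.81  0.14 -1.05] M [ 0.05  0.   -0.02] q [-19.  10.  85.  -0.  85.  67.]
```

View pics/w4.png

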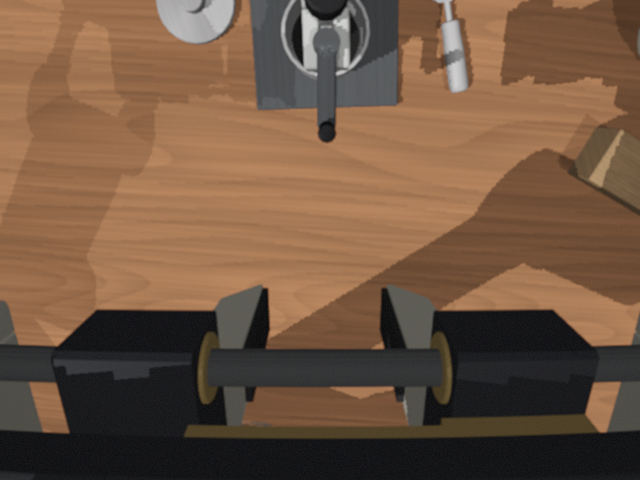

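The lever points straight away from the column, from (326,40) to (327,132). The arm is over the canister and the gripper is clear.

```bash
python3 -c "
from cell import job_done;print(job_done())"
```

```text
the job is handed in; nothing more can be done
None
```

The job is handed in, about 29 s into the 66 s limit: the arm is home against its stop, the foot went down onto the mat with about 4 N (judged from the force readings), and the clamp lever is closed to its stop; in the pictures nothing else on the counter had moved.

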